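# Lock the card turntable and hold the clip open on the card

## Task

Lock the little turntable: take the wooden-handled steel pin out of its parking block, push it down through the eyelet in the turntable's tab, fully home, and leave it there. Then squeeze the spring clip's handles so that its jaws gape, lift it and bring the open jaws around the middle of the card's upright edge on the robot's side, ready for a slip to be tucked in: the card's edge well inside the jaws, the clip level and in line with the card and not pressing on it. Finish while still holding the clip squeezed open there, and leave everything else on the shelf alone.

Things in the scene. Friction and masses are not known exactly. Their poses are not given: they have to be found in the camera images.
- stand: Fixed wooden stand, 24 mm high, 130 mm along x, along y from -115 to +65 mm. Origin: underside, on the turntable's axis; x points away from the robot (within 0.45 rad). On it turns a disc of 120 mm diameter with a tab 44 mm wide reaching out along the stand's -y to 110 mm; disc and tab tops are 36 mm above the shelf.
- eyelet (a point): Centre of the mouth of the eyelet, a vertical 13 mm through hole near the end of the turntable's tab, at the tab's top face, 36 mm above the shelf, 88 mm from the turntable's axis. The tab is 10 mm thick; under it, after a 2 mm gap, the stand has a matching 13 mm hole down to the shelf. A pin through both locks the turntable.
- card_edge (a point): Middle of the upright edge, on the robot's side, of the stiff grey card (4 mm thick, 110 mm long, 130 mm high, top 166 mm above the shelf) that stands on the disc in the stand's x-z plane. 101 mm above the shelf, 55 mm from the axis. x runs from this edge into the card, away from the robot; y across the card, z up.
- turntable (a joint): Angle of the turntable about the vertical (rad), 0 at the index position where eyelet and stand hole line up (all starts are at 0); it turns with light friction until pinned.
- park: Fixed dark wooden parking block, 64 x 64 x 40 mm high, with a 12 mm hole down its centre in which the pin stands. Origin: centre of the underside.
- pin: Loose locking pin, about 50 g, upright in the parking block: steel rod of 8 mm diameter, tapered end, 32 mm long below the shoulder; above it a round wooden handle, 22 mm in diameter, 40 mm high. Origin: lower tip, z up. Parked, its shoulder rests on the block, 40 mm above the shelf; fully home in the eyelet, on the tab, 36 mm above the shelf.
- clip: Green plastic spring clip like a large clothes-peg, about 45 g, 34 mm high, lying on its side on the shelf, hinge axis upright. Origin: on the hinge axis at the underside; z up, x towards the jaw tips, y across. Jaws reach to x = +52 mm, each 5 mm thick, nearly touching when shut. It shuts by itself when let go.
- clip_handles (a point): Point between the two handles of the clip at mid height, 41 mm behind the hinge: squeeze here, along the clip's y. Flat handles, 32 mm high, 4 mm thick, ending 57 mm behind the hinge. At rest splayed 0.24 rad a side, 40 mm over their outsides here (48 mm at the ends). About 8 N squeezes them to the stop, where they are parallel, 22 mm over the outsides.
- clip_mouth (a point): Point between the jaws of the clip at mid height, 33 mm ahead of the hinge, where the card's edge belongs. With the handles fully squeezed the jaws form a V, 17 mm wide inside here and 26 mm at the tips.
- clip_left (a joint): Opening angle of the jaw on the clip's +y side, 0 shut to 0.24 rad fully open.
- clip_right (a joint): Opening angle of the jaw on the clip's -y side, 0 shut to 0.24 rad fully open; the two move together.
- headlamp: Bystander: headlamp with a rigid band, about 170 x 140 x 40 mm; origin under the lamp. Leave alone.
- carabiner_a: Bystander: silver carabiner lying flat, 100 x 50 x 10 mm, origin at its centre. Leave alone.
- carabiner_b: Bystander: second silver carabiner, same shape. Leave alone.
- compass: Bystander: black baseplate compass, 95 x 58 x 15 mm, origin under the dial. Leave alone.
- flask: Bystander: metal flask, 68 mm diameter, 190 mm high, origin under its centre. Leave alone.
- tin: Bystander: round steel tin, 72 mm diameter, 55 mm high, origin under its centre. Leave alone.
- battery_box: Bystander: cardboard box 75 x 110 x 45 mm, origin under its centre. Leave alone.
Not all that is in view belongs to the job. Of the things like the stand, leave any that is pink; of the rest the smaller one is meant.

How it is judged:
On the way, in this order (a step that is already met when the one before it is completed fails the run):
1. the pin is fully home through the eyelet (z of pin in the frame of eyelet below -0.029 m and horizontal distance between pin and eyelet below 0.006 m and angle between pin's own z axis and vertical below 0.15 rad), for 0.2 s.
2. the clip is squeezed open and lifted clear of the shelf (value of joint each of clip_left, clip_right above 0.15 rad and height (world z) of clip above 0.04 m), for 0.2 s.
At the end, for the whole second after the job is handed in: Pin still fully home (tip 29 mm below the eyelet mouth), turntable within 0.1 rad of 0; clip gripped and still, jaws open over 0.15 rad each, near card edge 16-48 mm ahead of the hinge, within 9 mm sideways and 30 mm in height; level and in line within 0.3 rad; under 2 N on the card (all of step 1 and value of joint each of clip_left, clip_right above 0.15 rad and x of card_edge in the frame of clip between 0.016 and 0.048 m and y of card_edge in the frame of clip between -0.009 and 0.009 m and z of card_edge in the frame of clip between -0.013 and 0.047 m and angle between the x axis of clip and the x axis of stand, either way round below 0.3 rad and angle between clip's own z axis and vertical below 0.3 rad and height (world z) of clip above 0.05 m and contact force between the fingers and clip above 2 N and contact force between clip and stand below 2 N and contact force between the fingers and pin below 0.1 N and linear speed of clip below 0.03 m/s and value of joint turntable between -0.1 and 0.1 rad); the arm keeps its last pose, push and grip.
It fails at once if a bystander was shifted by more than 40 mm (distance of any of headlamp, carabiner_a, carabiner_b, compass, flask, tin, battery_box from where it was at the start of the episode above 0.04 m).
It also fails if it takes over 58 s, if anything falls off the work surface, if the arm or the gripper's body presses on something with over 40 N, if the wrist force passes 120 N, or if a joint passes its speed limit or range.

## Robot

A 6-joint arm with a two-finger parallel gripper is mounted at the origin on the work surface. World frame = base frame: x ahead of the robot, y to its left, z up, the work surface at z = 0. Lengths are in m, angles in rad, forces in N, time in s.
With the tool pointing down it reaches from about 0.3 to 0.75 m from the base axis. Payload 8.5 kg.
Tool frame: the origin (TCP) lies midway between the tips of the shut fingers; the grasp point (between the pads) lies 19 mm behind it; z points along the fingers, y is the direction in which the jaws open and shut (so a half turn about z gives the same grasp; the last joint's range is limited). The gripper opens to 85 mm and grips with 20 to 120 N. Pads are 22 mm wide; open, the fingers measure 114 mm over their backs; the gripper's body (76 mm by 85 mm) begins 54 mm behind the grasp point. The pads swing forward as they close: fully open they stand 13 mm farther back than shut.
Start: joints at [0.892, 0.381, 1.297, -0, 1.464, -0.215], TCP at [0.246, 0.492, 0.231] pointing down, gripper open.
Joint ranges: [-3.11, 3.11], [-0.89, 2.33], [0.22, 2.48], [-1.42, 4.56], [0.17, 2.85], [-2.88, 2.88]. Speed limits (rad/s): [2.39, 2.39, 3.14, 3.14, 3.14, 3.14].

## Interface

Orientations are given as a rotation vector (axis times angle).
In Python, from bench import env gives the robot as it stands.
- The arm moves only by the tool apply_moves, never from a script. Its argument "rows" is a list of rows, each a list of 5 numbers: the shift along the tool's x, y, z each as a share of 0.02 m, from -1 to 1, then the turn about the tool's z as a share of 8 degrees, from -1 to 1, then the gripper's target within -1 to 1 (shut at 1, half-way at 0, fully open at -1). A call has 1 to 5 rows; each row shifts and turns the commanded pose from where the row before left it, along the tool's axes as they then stand; what a row does not reach is not made up. A row lasts 1/8 s, in which the tool goes at most 62.5 mm and 10.7 degrees, less where a joint would pass 70% of its speed; a pose out of reach is approached as far as the arm can. A call with a number of a shift or a turn outside -1 to 1 is refused whole. A call with a gripper value outside its range is refused whole. The fingers move at their own pace and stop on an object; "newtons" is the grip in N (left out, the last holds). Time passes only in rows, so rows that do not move let the fingers close. It gives the time, the measured TCP pose, the force and the opening at its end, in the units of the state.
- env.sense(): the state, without advancing time (a new reading comes with each control period).
- env.snapshot(name): name is "scene" or "top" or "wrist"; returns the picture (384x512x3 uint8, blue, green, red); there is no depth.
- env.camera_info(name): a dict with "mtx" (3x3 intrinsics, pixels), "position" and "attitude" of the camera in the world; the wrist camera has in their place "mount" (4x4, takes a point from camera to tool coordinates, whose origin is the TCP and whose axes are the flange's). Camera axes: x right, y down, z forward; pixel columns grow to the right and rows downward; lengths in m; the calibration is good to about 2 mm. A picture is of the moment at which its call begins: read the wrist's pose just before it. camera_info takes no time and is no camera call.
- env.hand_in(): hands the job in, once; it reports no verdict.
The state is a dict: "time_s": time; "joint_positions": joint angles; "qd": joint speeds; "joint_efforts": joint torques, N m; "ee_pos": TCP position; "tool_rot": TCP orientation; "contact_force": force on the tool from outside, world axes, zero at the start; "ft_torque": the same for the moment, N m; "grip_width": finger opening in m.
Only numpy, scipy, OpenCV 4.12 (cv2) and the standard library are available. Lean on these libraries where they do the work, as an engineer would, in place of code of your own. Each camera call takes 0.05 s, during which the arm holds its last target.

## Working session

There is one attempt and no reset: what is moved stays moved. The work goes in short steps, Python scripts to look and compute and a tool call to move; the robot and the scene stay as the last step left them, time stands still between calls to the robot, and variables do not carry over. Pictures are saved under pics/ and viewed, and the job is handed in when it is done.

Besides the shell and the picture viewer there is one more tool, called after "Request:" by a JSON object that holds its "fn" and its "kwargs", one argument or row to a line. apply_moves: Moves the arm, as the interface text tells. Shift numbers are shares of 0.02 m and turn numbers shares of 8 degrees, none past 1 either way. Its arguments: {"type":"object","properties":{"rows":{"type":"array"},"newtons":{"type":"number"}},"required":["rows"]}

```bash
ls; mkdir -p pics
python3 - <<'E'
from bench import env
import cv2
print(env.sense())
for n in ["scene","top","wrist"]:
    im=env.snapshot(n); cv2.imwrite(f"pics/{n}0.png",im); print(n,env.camera_info(n))
E
```

```text
pics
{'time_s': 0.0, 'joint_positions': array([ 8.91711572e-01,  3.81191697e-01,  1.29829783e+00, -1.45088018e-05,
        1.46360252e+00, -2.15296345e-01]), 'qd': array([ 0.00159292, -0.00011247,  0.00166369,  0.00140736,  0.00024027,
       -0.00117782]), 'joint_efforts': array([-9.44966050e-04, -4.48462415e+01, -2.31275922e+01, -2.40430909e-04,
        4.84935706e-03, -3.33470915e-06]), 'ee_pos': array([0.24584127, 0.49165173, 0.23070159]), 'tool_rot': array([-7.21856759e-01, -3.05688254e+00,  2.13300333e-03]), 'contact_force': array([ 0.82137381, -0.19888354, -0.44495191]), 'ft_torque': array([-0.02006868,  0.00507844, -0.01176768]), 'grip_width': 0.08538814581073734}
scene {'mtx': array([[352.13954976,   0.        , 255.80195363],
       [  0.        , 352.13954976, 186.54177196],
       [  0.        ,   0.        ,   1.        ]]), 'position': array([ 0.83780441, -0.50438259,  0.84810494]), 'attitude': array([-2.35237078, -0.73873555,  0.26498198])}
top {'mtx': array([[445.5480189 ,   0.        , 254.97340384],
       [  0.        , 445.5480189 , 193.68654989],
       [  0.        ,   0.        ,   1.        ]]), 'position': array([ 0.40650352, -0.00983553,  1.2558809 ]), 'attitude': array([-2.19611395,  2.20586096, -0.04970106])}
wrist {'mtx': array([[278.20352665,   0.        , 248.21448624],
       [  0.        , 278.20352665, 190.82905337],
       [  0.        ,   0.        ,   1.        ]]), 'mount': array([[-1.50817555e-03, -9.49160491e-01, -3.14788957e-01,
         8.05701974e-02],
       [ 9.99998763e-01, -1.57204121e-03, -5.10001056e-05,
        -2.10441513e-04],
       [-4.46453929e-04, -3.14788645e-01,  9.49161688e-01,
        -1.43474430e-01],
       [ 0.00000000e+00,  0.00000000e+00,  0.00000000e+00,
         1.00000000e+00]])}
```

View pics/top0.png

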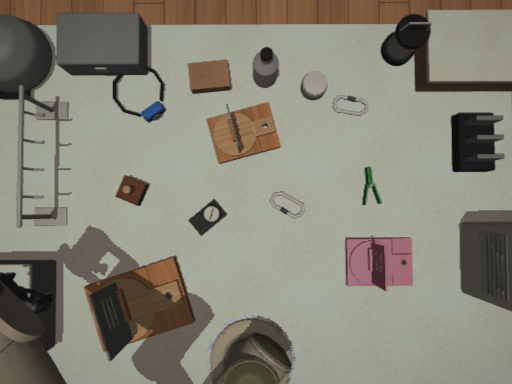

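View pics/scene0.png

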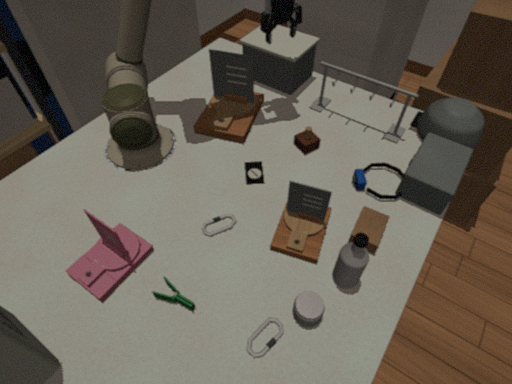

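View pics/wrist0.png

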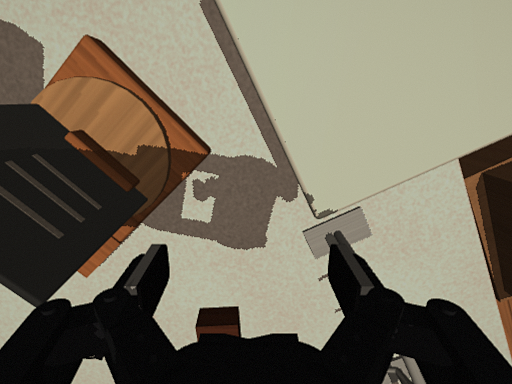

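Three stand-like things in top0: a large brown one (140,305), a small brown one (243,133) and a pink one (379,262). Pink is excluded, and the smaller brown one at (243,133) is the one meant. I'll confirm it in an enlarged crop and measure it.

```bash
cat > h.py <<'E'
import numpy as np, cv2
from scipy.spatial.transform import Rotation as R
from bench import env
def cam(n,st=None):
    c=env.camera_info(n); K=c['mtx']
    if 'position' in c: return K,R.from_rotvec(c['attitude']).as_matrix(),np.array(c['position'])
    st=st or env.sense(); Rt=R.from_rotvec(st['tool_rot']).as_matrix(); M=np.array(c['mount'])
    return K,Rt@M[:3,:3],Rt@M[:3,3]+st['ee_pos']
def plane(C,uv,z):
    K,Rm,p=C; d=Rm@np.linalg.solve(K,[uv[0],uv[1],1.]); return p+d*(z-p[2])/d[2]
def proj(C,X):
    K,Rm,p=C; q=K@(Rm.T@(np.array(X)-p)); return q[:2]/q[2]
def crop(im,x0,y0,w,h,s,name):
    cv2.imwrite(name,cv2.resize(im[y0:y0+h,x0:x0+w],None,fx=s,fy=s,interpolation=cv2.INTER_CUBIC))
E
python3 - <<'E'
from h import *
t=cv2.imread('pics/top0.png'); s=cv2.imread('pics/scene0.png')
crop(t,195,90,100,80,7,'pics/c1.png')
crop(t,110,150,130,90,6,'pics/c2.png')
crop(t,340,150,60,70,8,'pics/c3.png')
crop(s,260,170,90,100,6,'pics/c4.png')
C=cam('top'); print(C[1],C[2])
for uv,z in [((265,126),.036),((236,133),.036),((130,190),.04),((370,186),.034),((250,340),0)]: print(uv,plane(C,uv,z).round(3))
E
```

```text
[[-0.00447789 -0.9990767   0.04272817]
 [-0.9999873   0.00437494 -0.00250271]
 [ 0.00231347 -0.04273883 -0.9990836 ]] [ 0.40650352 -0.00983553  1.2558809 ]
(265, 126) [ 0.645 -0.041  0.036]
(236, 133) [0.626 0.039 0.036]
(130, 190) [0.47  0.328 0.04 ]
(370, 186) [ 0.479 -0.329  0.034]
(250, 340) [0.053 0.003 0.   ]
```

View pics/c1.png

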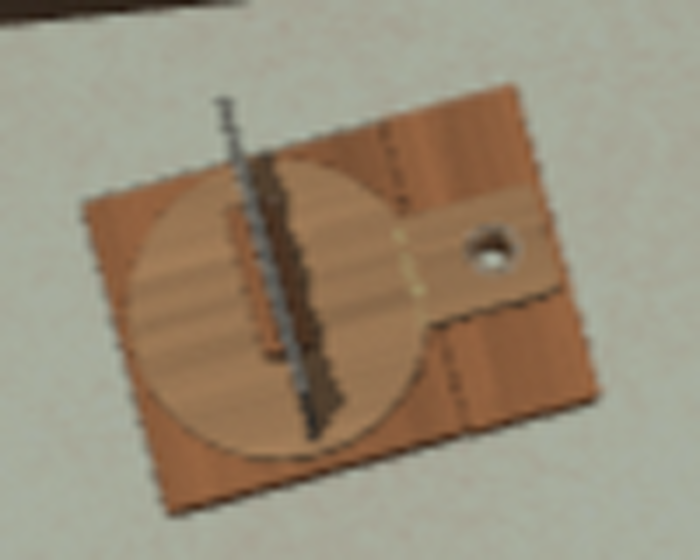

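View pics/c2.png

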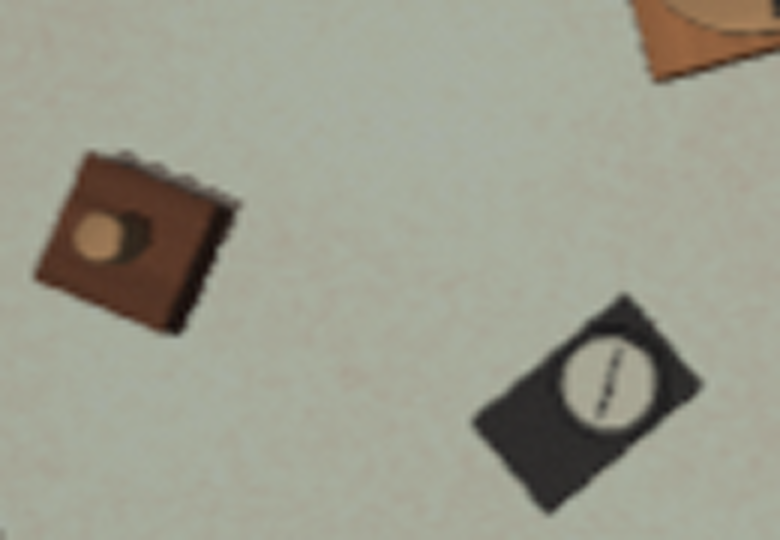

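View pics/c3.png

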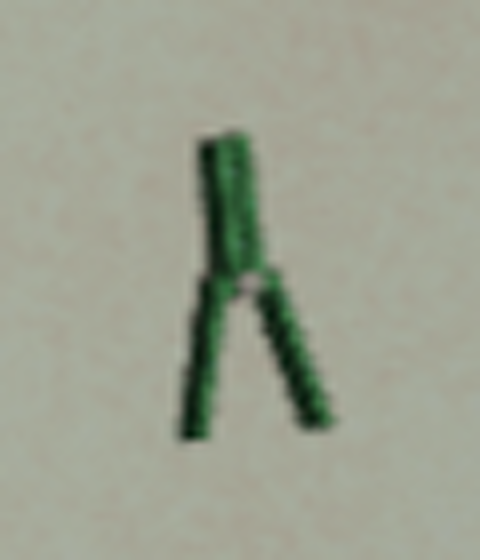

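View pics/c4.png

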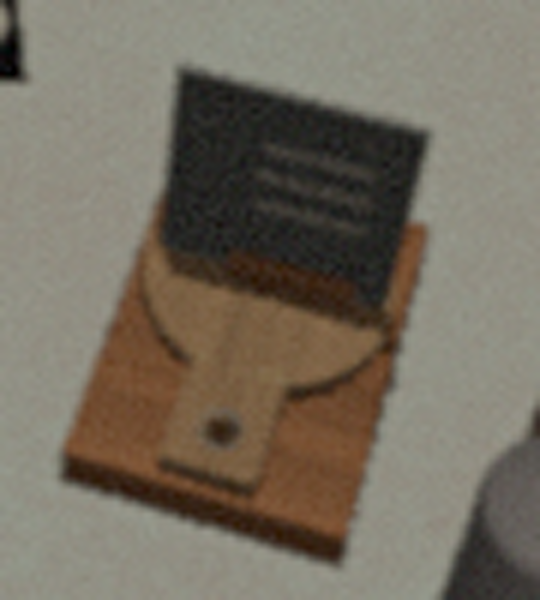

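The crop confirms it. It is a brown stand with a light disc, a grey card and a tab with a ringed eyelet at top px (265,125.6), and it is smaller than the other brown one. The clip lies with its jaws pointing away from the robot (up in the image). Measuring now.

```bash
cat > m1.py <<'E'
from h import *
C=cam('top'); S=cam('scene')
f=lambda x,y,s,x0,y0:((x+.5)/s-.5+x0,(y+.5)/s-.5+y0)
cor=[plane(C,f(x,y,7,195,90),.024) for x,y in [(83,202),(513,86),(600,400),(172,515)]]
print('stand sides',[np.linalg.norm(cor[i]-cor[(i+1)%4]).round(4) for i in range(4)])
cor=np.array(cor); ax_x=((cor[0]-cor[3])+(cor[1]-cor[2]))/2; ax_y=((cor[0]-cor[1])+(cor[3]-cor[2]))/2
print('th',np.arctan2(ax_x[1],ax_x[0]),np.arctan2(-ax_y[0],ax_y[1]))
th=np.arctan2(ax_x[1],ax_x[0])/2+np.arctan2(-ax_y[0],ax_y[1])/2
ex=np.array([np.cos(th),np.sin(th),0]); ey=np.array([-ex[1],ex[0],0])
cen=cor.mean(0); axis=cen+0.025*ey
print('axis from corners',axis.round(4),'eyelet from it',(axis-.088*ey).round(4))
print('eyelet top',plane(C,f(490,249,7,195,90),.036).round(4))
print('eyelet scene',plane(S,f(222,430,6,260,170),.036).round(4))
print('disc c',plane(C,f(277,309,7,195,90),.036).round(4))
print('card edge pred',(axis-.055*ex).round(4), 'card top near end',plane(C,f(312,436,7,195,90),.036).round(4),'far top',plane(C,f(224,100,7,195,90),.166).round(4),(axis+.055*ex).round(4))
print('pin top',plane(C,f(99,237,6,110,150),.08).round(4))
pc=[plane(C,f(x,y,6,110,150),.04) for x,y in [(92,153),(222,203),(175,333),(36,275)]]
print('park sides',[np.linalg.norm(pc[i]-pc[(i+1)%4]).round(4) for i in range(4)],np.mean(pc,0).round(4))
g=lambda x,y,z:plane(C,f(x,y,8,340,150),z).round(4)
# clip
print('jaw tips',g(237,133,.034),'handle ends',g(196,437,.034),g(320,428,.034),'hinge',g(242,275,.034))
E
python3 m1.py; python3 -c "
from h import *
st=env.sense();print(R.from_rotvec(st['tool_rot']).as_matrix().round(4))"
```

```text
stand sides [np.float64(0.1775), np.float64(0.1305), np.float64(0.1759), np.float64(0.1301)]
th 0.2684452985932401 0.26071704567913445
axis from corners [0.6233 0.0425 0.024 ] eyelet from it [ 0.6463 -0.0424  0.024 ]
eyelet top [ 0.6478 -0.0402  0.036 ]
eyelet scene [ 0.6497 -0.0418  0.036 ]
disc c [0.6244 0.0438 0.036 ]
card edge pred [0.5702 0.0282 0.024 ] card top near end [0.5741 0.0301 0.036 ] far top [0.6754 0.0566 0.166 ] [0.6764 0.0569 0.024 ]
pin top [0.4705 0.3276 0.08  ]
park sides [np.float64(0.0637), np.float64(0.0627), np.float64(0.0687), np.float64(0.0609)] [0.4708 0.3244 0.04  ]
jaw tips [ 0.5332 -0.3278  0.034 ] handle ends [ 0.4286 -0.3121  0.034 ] [ 0.4315 -0.3547  0.034 ] hinge [ 0.4842 -0.3287  0.034 ]
[[-8.943e-01  4.474e-01 -7.000e-04]
 [ 4.474e-01  8.943e-01 -8.000e-04]
 [ 2.000e-04 -1.000e-03 -1.000e+00]]
```

All the measurements agree: sides 176 to 178 by 130 mm, park block about 64 mm, and the two eyelet views within 3 mm. Next I'll move to hover over the pin and measure it with the wrist camera.

Request:
{"fn": "apply_moves", "kwargs": {
  "rows": [
    [-0.98,-0.17,0.1,0,-1],
    [-0.98,-0.17,0.1,0,-1],
    [-0.98,-0.17,0.2,0,-1],
    [-0.98,-0.17,0.25,0,-1],
    [-0.98,-0.17,0.25,0,-1]
  ]
}}

```text
time_s: 0.78
ee_pos: [0.3273, 0.4318, 0.2129]
tool_rot: [-0.723, -3.057, 0.0]
contact_force: [-0.3, -0.1, 0.5]
grip_width: 0.0851
```

Request:
{"fn": "apply_moves", "kwargs": {
  "rows": [
    [-0.98,-0.17,0.25,0,-1],
    [-0.98,-0.17,0.25,0,-1],
    [-0.98,-0.17,0.25,0,-1],
    [-0.98,-0.17,0.25,0,-1],
    [-0.98,-0.17,0.25,0,-1]
  ]
}}

```text
time_s: 1.4
ee_pos: [0.4072, 0.373, 0.188]
tool_rot: [-0.722, -3.057, 0.0]
contact_force: [-1.0, 0.9, -0.5]
grip_width: 0.0853
```

Request:
{"fn": "apply_moves", "kwargs": {
  "rows": [
    [-0.98,-0.17,0.25,0,-1],
    [-0.98,-0.17,0.25,0,-1],
    [-0.98,-0.17,0.25,0,-1],
    [-0.98,-0.17,0.25,0,-1],
    [0,0,0,0,-1]
  ]
}}

```text
time_s: 2.02
ee_pos: [0.4711, 0.3256, 0.1677]
tool_rot: [-0.725, -3.056, 0.001]
contact_force: [0.5, -0.1, 0.9]
grip_width: 0.0852
```

Run:
```python
from h import *
st=env.sense(); im=env.snapshot('wrist'); cv2.imwrite('pics/w1.png',im); np.save('w1.npy',[*st['ee_pos'],*st['tool_rot']])
print(st['ee_pos'],st['tool_rot']); C=cam('wrist',st); print(proj(C,[.4705,.327,.08]))
```

```text
[0.47112809 0.32561887 0.16771792] [-7.24590197e-01 -3.05626696e+00  7.24840460e-04]
[249.61407953 193.80427283]
```

View pics/w1.png

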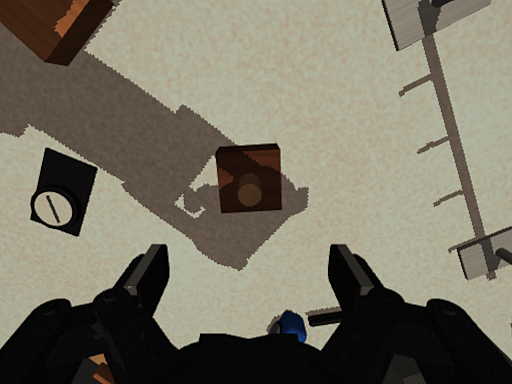

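Run:
```python
from h import *
im=cv2.imread('pics/w1.png'); im=cv2.convertScaleAbs(im,alpha=1.8); crop(im,205,135,90,90,7,'pics/c5.png')
```

```text
(no output)
```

View pics/c5.png

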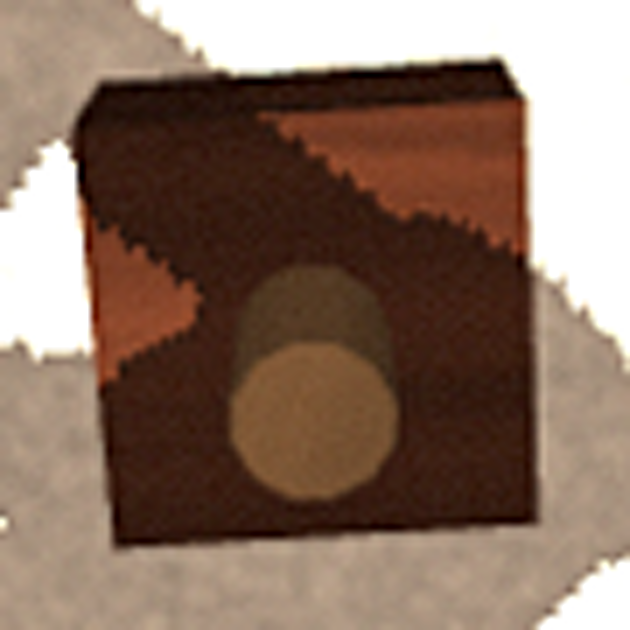

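Run:
```python
from h import *
v=np.load('w1.npy'); st={'ee_pos':v[:3],'tool_rot':v[3:]}; C=cam('wrist',st)
P=plane(C,(249.4,194.7),.08); print(P); Rt=R.from_rotvec(v[3:]).as_matrix(); print(Rt.T@(P-v[:3]))
```

```text
[0.47115949 0.32645801 0.08      ]
[0.0003063  0.00081556 0.08771761]
```

Request:
{"fn": "apply_moves", "kwargs": {
  "rows": [
    [0,0.04,1,0,-1],
    [0,0,1,0,-1],
    [0,0,1,0,-1],
    [0,0,1,0,-1],
    [0,0,1,0,-1]
  ]
}}

```text
time_s: 2.7
ee_pos: [0.47, 0.3279, 0.0681]
tool_rot: [0.72, 3.058, 0.001]
contact_force: [0.8, -0.2, -0.4]
grip_width: 0.0856
```

Request:
{"fn": "apply_moves", "kwargs": {
  "rows": [
    [0,0,1,0,-1],
    [0,0,0,0,0.2],
    [0,0,0,0,1],
    [0,0,0,0,1],
    [0,0,0,0,1]
  ],
  "newtons": 40
}}

```text
time_s: 3.32
ee_pos: [0.4708, 0.3275, 0.0492]
tool_rot: [0.722, 3.056, 0.002]
contact_force: [-0.8, 0.2, 5.1]
grip_width: 0.0209
```

Request:
{"fn": "apply_moves", "kwargs": {
  "rows": [
    [0,0,0,0,1],
    [0,0,0,0,1]
  ]
}}

```text
time_s: 3.58
ee_pos: [0.4708, 0.3275, 0.0492]
tool_rot: [0.722, 3.057, 0.002]
contact_force: [-2.0, 0.6, 6.1]
grip_width: 0.0209
```

Request:
{"fn": "apply_moves", "kwargs": {
  "rows": [
    [0,0,-0.8,0,1],
    [0,0,-0.8,-1,1],
    [0,0,-0.8,-1,1],
    [0,0,-0.8,-1,1],
    [0,0,-0.8,-1,1]
  ]
}}

```text
time_s: 4.2
ee_pos: [0.4705, 0.3272, 0.1298]
tool_rot: [-0.156, 3.137, 0.0]
contact_force: [-1.1, -0.3, -0.8]
grip_width: 0.0204
```

Request:
{"fn": "apply_moves", "kwargs": {
  "rows": [
    [0,0,0,-1,1],
    [0,0,0,0,1]
  ]
}}

```text
time_s: 4.45
ee_pos: [0.4706, 0.3273, 0.1291]
tool_rot: [-0.365, 3.12, 0.0]
contact_force: [0.3, -0.6, -0.7]
grip_width: 0.0209
```

Run:
```python
from h import *
st=env.sense(); im=env.snapshot('wrist'); cv2.imwrite('pics/w2.png',im)
print(st['ee_pos'],st['joint_positions'],st['grip_width']); print(R.from_rotvec(st['tool_rot']).as_matrix().round(4))
```

```text
[0.47055089 0.32726018 0.12913981] [ 4.01233764e-01  5.11324195e-01  1.39197718e+00 -2.71476763e-05
  1.23748874e+00 -1.40261175e+00] 0.02085621564456048
[[-9.73e-01 -2.31e-01  7.00e-04]
 [-2.31e-01  9.73e-01  3.00e-04]
 [-8.00e-04  1.00e-04 -1.00e+00]]
```

View pics/w2.png

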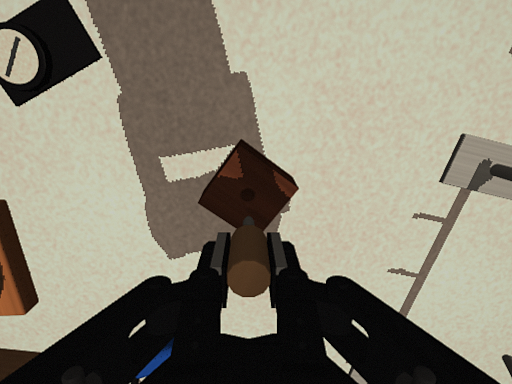

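The pin is held upright: handle at (248,265), rod tip at (248,220), empty block hole at (247,195). Next is carrying it round the robot side of the card.

Request:
{"fn": "apply_moves", "kwargs": {
  "rows": [
    [0.23,-0.99,0,0,1],
    [0.23,-0.99,0,0,1],
    [0.23,-0.99,0,0,1],
    [0.23,-0.99,0,0,1],
    [0.23,-0.99,0,0,1]
  ]
}}

```text
time_s: 5.12
ee_pos: [0.4711, 0.224, 0.1284]
tool_rot: [-0.366, 3.12, -0.0]
contact_force: [-0.1, -0.4, -0.7]
grip_width: 0.0207
```

Request:
{"fn": "apply_moves", "kwargs": {
  "rows": [
    [0.23,-0.99,0,0,1],
    [0.23,-0.99,0,0,1],
    [0.23,-0.99,0,0,1],
    [0.23,-0.99,0,0,1],
    [0.23,-0.99,0,0,1]
  ]
}}

```text
time_s: 5.75
ee_pos: [0.4715, 0.1225, 0.1284]
tool_rot: [-0.366, 3.12, -0.0]
contact_force: [-0.9, -0.7, -0.4]
grip_width: 0.021
```

Request:
{"fn": "apply_moves", "kwargs": {
  "rows": [
    [0.23,-0.99,0,0,1],
    [0.23,-0.99,0,0,1],
    [0.23,-0.99,0,0,1],
    [0.23,-0.99,0,0,1],
    [0.23,-0.99,0,0,1]
  ]
}}

```text
time_s: 6.38
ee_pos: [0.472, 0.0209, 0.1284]
tool_rot: [-0.366, 3.12, -0.0]
contact_force: [0.8, 0.1, -0.7]
grip_width: 0.021
```

Request:
{"fn": "apply_moves", "kwargs": {
  "rows": [
    [0.23,-0.99,0,0,1],
    [0.23,-0.99,0,0,1],
    [0.23,-0.99,0,0,1],
    [0,0,0,0,1]
  ]
}}

```text
time_s: 6.88
ee_pos: [0.4724, -0.0401, 0.1284]
tool_rot: [-0.363, 3.12, -0.0]
contact_force: [0.0, 0.7, 0.6]
grip_width: 0.0212
```

Request:
{"fn": "apply_moves", "kwargs": {
  "rows": [
    [-0.95,-0.23,0,0,1],
    [-0.95,-0.23,0,0,1],
    [-0.95,-0.23,0,0,1],
    [-0.95,-0.23,0,0,1],
    [-0.95,-0.23,0,0,1]
  ]
}}

```text
time_s: 7.5
ee_pos: [0.5707, -0.0384, 0.1283]
tool_rot: [0.368, -3.12, -0.0]
contact_force: [0.5, -0.4, -0.3]
grip_width: 0.0212
```

Request:
{"fn": "apply_moves", "kwargs": {
  "rows": [
    [-0.95,-0.23,0,0,1],
    [-0.95,-0.23,0,0,1],
    [-0.95,-0.23,0,0,1],
    [-0.95,-0.23,0,0,1],
    [0,0,0,0,1]
  ]
}}

```text
time_s: 8.12
ee_pos: [0.6489, -0.0387, 0.1278]
tool_rot: [0.368, -3.12, -0.0]
contact_force: [0.2, -0.1, -0.2]
grip_width: 0.0212
```

Run:
```python
from h import *
st=env.sense(); im=env.snapshot('wrist'); cv2.imwrite('pics/w3.png',im); np.save('w3.npy',[*st['ee_pos'],*st['tool_rot']])
print(st['ee_pos'],st['joint_positions'],st['grip_width']); C=cam('wrist',st); print(proj(C,[.648,-.041,.036]))
crop(cv2.convertScaleAbs(im,alpha=1.5),190,150,120,150,5,'pics/c6.png')
```

```text
[ 0.64891044 -0.03873151  0.12780537] [-2.41431504e-01  6.36720299e-01  1.15275579e+00  1.65799652e-04
  1.35246367e+00 -2.04709984e+00] 0.021192466382799216
[246.41425079 192.19663047]
```

View pics/w3.png

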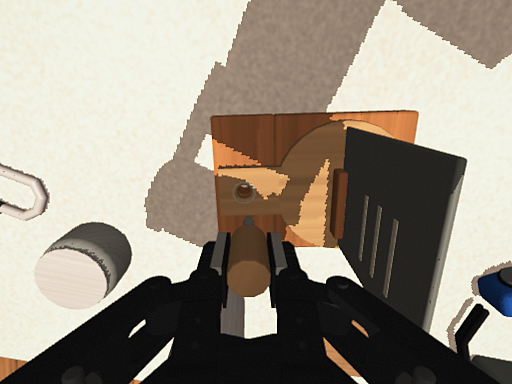

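View pics/c6.png

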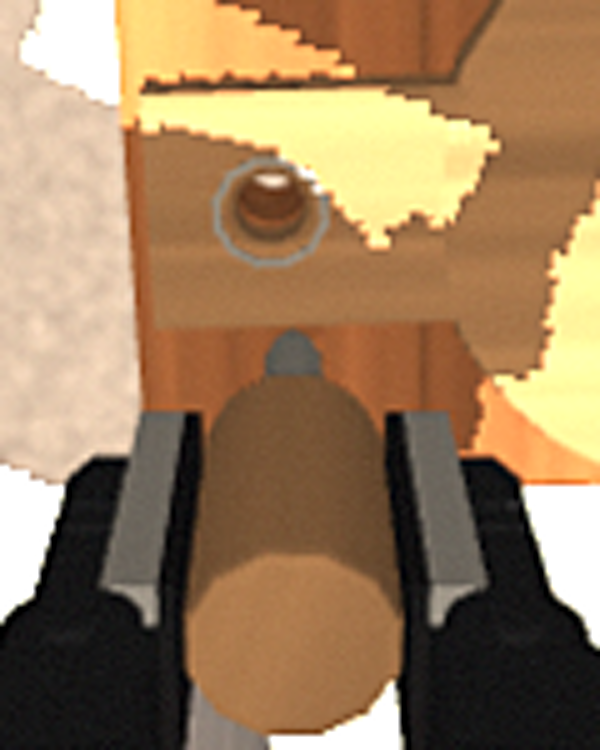

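Run:
```python
from h import *
v=np.load('w3.npy'); st={'ee_pos':v[:3],'tool_rot':v[3:]}; C=cam('wrist',st); Rt=R.from_rotvec(v[3:]).as_matrix()
t=lambda P:(Rt.T@(P-v[:3])).round(4)
E=plane(C,(243.7,191.6),.036); print('eyelet',E.round(4),t(E))
for dz in (.028,.031,.034): print('top',dz,t(plane(C,(248.3,278.2),v[2]+dz)))
for dz in (-.038,-.041,-.044): print('tip',dz,t(plane(C,(248.2,215.6),v[2]+dz)))
print(278.2*.022/(2*21.3),'depth from size', (C[1].T@(v[:3]+[0,0,.031]-C[2]))[2])
```

```text
eyelet [ 0.648  -0.0435  0.036 ] [ 0.002  -0.0044  0.0918]
top 0.028 [-0.0025 -0.0005 -0.028 ]
top 0.031 [-0.0003 -0.0005 -0.031 ]
top 0.034 [ 0.0018 -0.0005 -0.034 ]
tip -0.038 [ 0.0021 -0.0005  0.038 ]
tip -0.041 [ 0.0008 -0.0005  0.041 ]
tip -0.044 [-0.0005 -0.0005  0.044 ]
0.14367136150234738 depth from size 0.132209214969588
```

Request:
{"fn": "apply_moves", "kwargs": {
  "rows": [
    [0.08,-0.19,0.7,0,1],
    [0,0,0.7,0,1],
    [0,0,0.7,0,1],
    [0,0,0,0,1]
  ]
}}

```text
time_s: 8.68
ee_pos: [0.6472, -0.0431, 0.0846]
tool_rot: [0.367, -3.117, -0.002]
contact_force: [-0.4, -0.1, 0.7]
grip_width: 0.0211
```

Run:
```python
from h import *
st=env.sense(); im=env.snapshot('wrist'); cv2.imwrite('pics/w4.png',im); np.save('w4.npy',[*st['ee_pos'],*st['tool_rot']])
print(st['ee_pos']); C=cam('wrist',st)
crop(cv2.convertScaleAbs(im,alpha=1.5),190,180,120,120,5,'pics/c7.png')
```

```text
[ 0.64719689 -0.04308067  0.08464922]
```

View pics/c7.png

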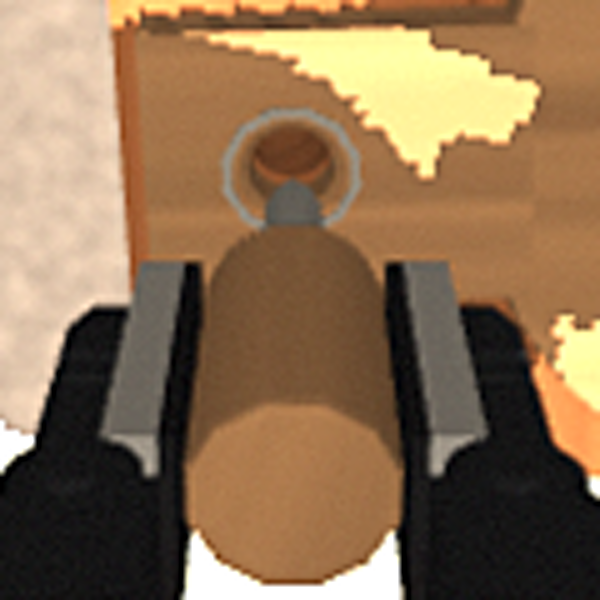

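Run:
```python
from h import *
v=np.load('w4.npy'); st={'ee_pos':v[:3],'tool_rot':v[3:]}; C=cam('wrist',st); Rt=R.from_rotvec(v[3:]).as_matrix()
u=lambda x,y:((x+.5)/5-.5+190,(y+.5)/5-.5+180)
t=lambda P:(Rt.T@(P-v[:3])).round(4)
E=plane(C,u(291.5,173),.036); print('eyelet',E.round(4),t(E)); print(Rt.round(4))
print('ring size check m', np.linalg.norm(plane(C,u(222,173),.036)-plane(C,u(361,173),.036)))
print('rows of pin axis at mouth', [ (proj(C,v[:3]+Rt@np.array([.0003,-.0005,z]))-[190,180])*5 for z in (-.031,.041,.0486)])
```

```text
eyelet [ 0.6486 -0.0434  0.036 ] [-0.0014 -0.0007  0.0486]
[[-9.727e-01 -2.322e-01 -3.000e-03]
 [-2.322e-01  9.727e-01  7.000e-04]
 [ 2.700e-03  1.400e-03 -1.000e+00]]
ring size check m 0.020809371504836364
rows of pin axis at mouth [array([291.02787952, 485.3837647 ]), array([290.72160346, 180.90628843]), array([290.70103512, 160.45872847])]
```

Request:
{"fn": "apply_moves", "kwargs": {
  "rows": [
    [-0.06,-0.01,0.35,0,1],
    [0,0,0.35,0,1],
    [0,0,0.35,0,1]
  ]
}}

```text
time_s: 9.1
ee_pos: [0.6492, -0.0431, 0.0648]
tool_rot: [0.367, -3.12, -0.0]
contact_force: [-0.7, 0.5, 0.3]
grip_width: 0.0207
```

Request:
{"fn": "apply_moves", "kwargs": {
  "rows": [
    [0,0,0.35,0,1],
    [0,0,0.3,0,1],
    [0,0,0.25,0,1],
    [0,0,0,0,1]
  ]
}}

```text
time_s: 9.6
ee_pos: [0.6491, -0.0431, 0.0469]
tool_rot: [0.367, -3.119, -0.0]
contact_force: [0.0, -0.4, -0.5]
grip_width: 0.0208
```

Request:
{"fn": "apply_moves", "kwargs": {
  "rows": [
    [0,0,0.08,0,1],
    [0,0,0.08,0,1],
    [0,0,0,0,1]
  ]
}}

```text
time_s: 9.98
ee_pos: [0.6498, -0.0431, 0.0452]
tool_rot: [-0.367, 3.118, -0.001]
contact_force: [-0.9, 0.7, 5.1]
grip_width: 0.0211
```

Request:
{"fn": "apply_moves", "kwargs": {
  "rows": [
    [0,0,0,0,0.2],
    [0,0,0,0,0.0],
    [0,0,0,0,-0.2],
    [0,0,-0.3,0,-0.3],
    [0,0,-0.8,0,-0.4]
  ]
}}

```text
time_s: 10.6
ee_pos: [0.6489, -0.0431, 0.0664]
tool_rot: [0.367, -3.119, -0.001]
contact_force: [-0.2, -0.5, 0.1]
grip_width: 0.0601
```

Request:
{"fn": "apply_moves", "kwargs": {
  "rows": [
    [0,0,-1,0,-0.4],
    [0,0,-1,0,-0.4],
    [0,0,-0.6,0,-0.4],
    [0,0,0,0,-0.4]
  ]
}}

```text
time_s: 11.1
ee_pos: [0.6496, -0.0432, 0.1193]
tool_rot: [-0.367, 3.118, -0.001]
contact_force: [0.0, -0.7, -0.0]
grip_width: 0.0598
```

Run:
```python
from h import *
st=env.sense(); im=env.snapshot('wrist'); cv2.imwrite('pics/w5.png',im); np.save('w5.npy',[*st['ee_pos'],*st['tool_rot']])
s=env.snapshot('scene'); cv2.imwrite('pics/s5.png',s)
print(st['ee_pos'],st['grip_width']); C=cam('wrist',st)
crop(s,260,170,90,100,6,'pics/c8.png')
for z in (.036,.076): print(proj(C,[.6485,-.0432,z]),proj(cam('scene'),[.6485,-.0432,z]))
```

```text
[ 0.64956028 -0.04323316  0.11934039] 0.05983057904807832
[249.11967047 195.55958758] [295.93296291 241.39527163]
[249.27045024 213.87079801] [297.32314344 233.29868185]
```

View pics/w5.png

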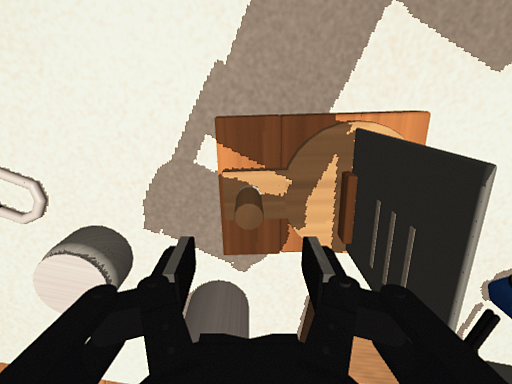

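View pics/c8.png

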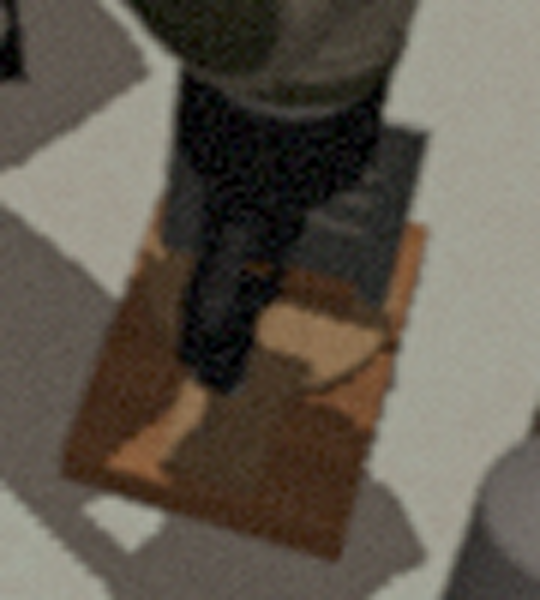

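Run:
```python
from h import *
im=cv2.imread('pics/w5.png'); crop(cv2.convertScaleAbs(im,alpha=1.8),205,160,90,90,7,'pics/c9.png')
v=np.load('w5.npy'); st={'ee_pos':v[:3],'tool_rot':v[3:]}; C=cam('wrist',st)
for z in (.036,.076,.086):print((proj(C,[.6485,-.0432,z])-[205,160])*7)
```

```text
[308.83769332 248.91711303]
[309.89315165 377.09558604]
[310.2218748  417.01685034]
```

View pics/c9.png

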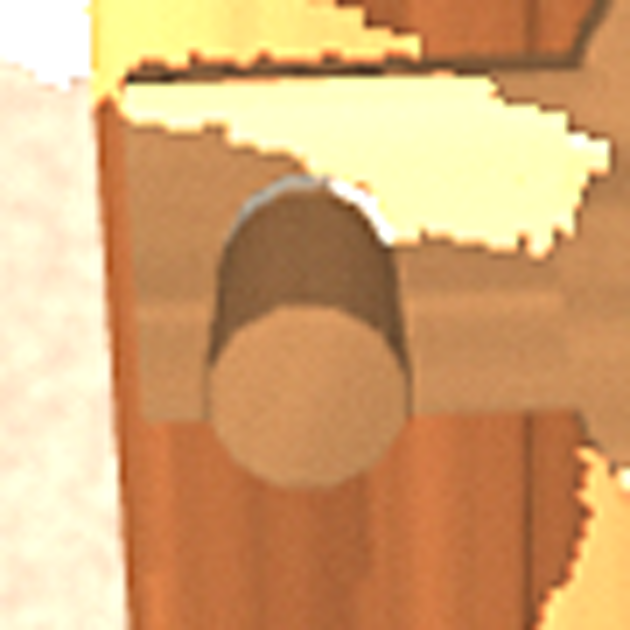

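Run:
```python
from h import *
C=cam('top'); t=cv2.imread('pics/top0.png'); crop(t,335,225,85,70,8,'pics/c10.png')
for uv in ((347,238),(411,238),(412,286),(347,287)): print(plane(C,uv,.024).round(3))
```

```text
[ 0.336 -0.266  0.024]
[ 0.335 -0.443  0.024]
[ 0.204 -0.443  0.024]
[ 0.202 -0.264  0.024]
```

View pics/c10.png

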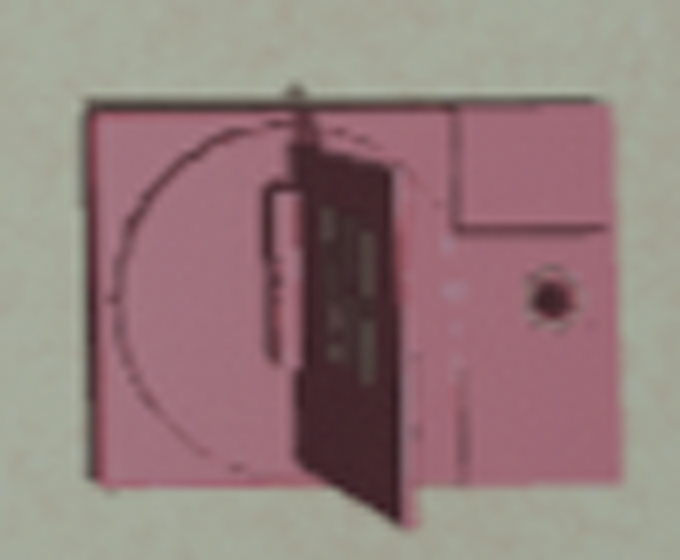

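The pin stands upright in the eyelet, with its top at about (249,217). The TCP seating height of 45.2 mm matches what I expected. Moving over to the clip; I'll check the pin again in the unobstructed views.

Request:
{"fn": "apply_moves", "kwargs": {
  "rows": [
    [0.5,-0.5,-0.3,0,-0.4],
    [0.97,-0.83,-0.1,0,-0.4],
    [0.97,-0.83,-0.1,0,-0.4],
    [0.97,-0.83,-0.1,0,-0.4],
    [0.97,-0.83,-0.1,0,-0.4]
  ]
}}

```text
time_s: 11.82
ee_pos: [0.5806, -0.1391, 0.1321]
tool_rot: [0.366, -3.12, -0.0]
contact_force: [-0.5, -0.7, 0.1]
grip_width: 0.0599
```

Request:
{"fn": "apply_moves", "kwargs": {
  "rows": [
    [0.97,-0.83,-0.1,0,-0.4],
    [0.97,-0.83,-0.1,0,-0.4],
    [0.97,-0.83,-0.1,0,-0.4],
    [0.97,-0.83,-0.1,0,-0.4],
    [0.97,-0.83,0,0,-0.4]
  ]
}}

```text
time_s: 12.45
ee_pos: [0.5054, -0.2422, 0.1402]
tool_rot: [0.366, -3.12, -0.0]
contact_force: [0.5, -0.9, -0.0]
grip_width: 0.0598
```

Request:
{"fn": "apply_moves", "kwargs": {
  "rows": [
    [0.97,-0.83,0,0,-0.4],
    [0.97,-0.83,0,0,-0.4],
    [0.97,-0.83,0,0,-0.4],
    [0.97,-0.83,0,0.65,-0.4],
    [0,0,0,0.65,-0.4]
  ]
}}

```text
time_s: 13.08
ee_pos: [0.445, -0.3253, 0.14]
tool_rot: [0.074, -3.14, -0.0]
contact_force: [1.0, 0.1, 0.3]
grip_width: 0.0599
```

Request:
{"fn": "apply_moves", "kwargs": {
  "rows": [
    [0,0,0,0,-0.4]
  ]
}}

```text
time_s: 13.2
ee_pos: [0.4458, -0.3241, 0.1401]
tool_rot: [0.083, -3.14, -0.0]
contact_force: [0.4, 0.6, -0.2]
grip_width: 0.0596
```

Run:
```python
from h import *
st=env.sense(); im=env.snapshot('wrist'); cv2.imwrite('pics/w6.png',im); np.save('w6.npy',[*st['ee_pos'],*st['tool_rot']])
s=env.snapshot('scene'); cv2.imwrite('pics/s6.png',s); t=env.snapshot('top'); cv2.imwrite('pics/t6.png',t)
print(st['ee_pos'],st['grip_width'],st['joint_positions'])
big=np.hstack([cv2.resize(s[170:270,260:350],None,fx=4,fy=4,interpolation=2),cv2.resize(t[90:190,195:295],None,fx=4,fy=4,interpolation=2)]); cv2.imwrite('pics/c11.png',big)
```

```text
[ 0.4458129  -0.32411437  0.14005811] 0.059590475042313656 [-8.43393540e-01  4.65566859e-01  1.43979381e+00 -1.42347920e-04
  1.23674046e+00 -2.46679167e+00]
```

View pics/w6.png

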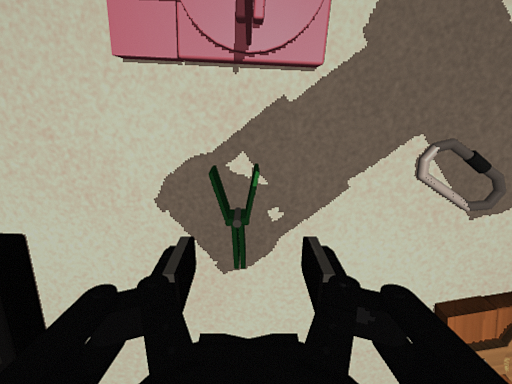

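View pics/c11.png

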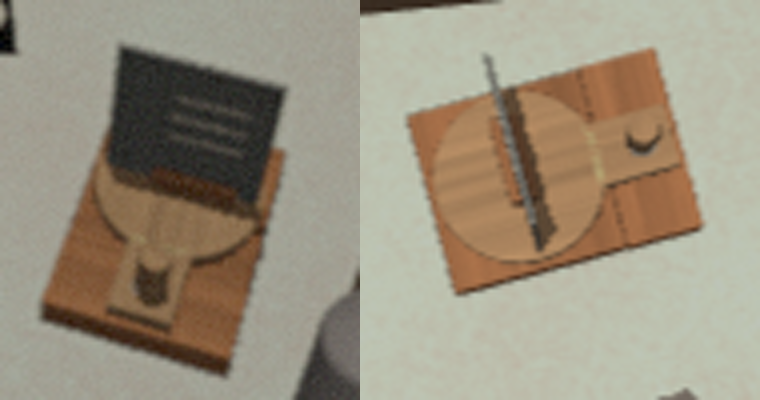

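Run:
```python
from h import *
s=cv2.imread('pics/s6.png');t=cv2.imread('pics/t6.png');w=cv2.imread('pics/w6.png')
a=cv2.resize(s[225:255,280:312],None,fx=11,fy=11,interpolation=2);b=cv2.resize(t[110:140,250:282],None,fx=11,fy=11,interpolation=2)
cv2.imwrite('pics/c12.png',cv2.convertScaleAbs(np.hstack([a,b]),alpha=1.4))
for z in (.004,.036,.076):
    print(z,(proj(cam('scene'),[.649,-.043,z])-[280,225]+.5)*11-.5,(proj(cam('top'),[.649,-.043,z])-[250,110]+.5)*11-.5)
crop(cv2.convertScaleAbs(w,alpha=2),190,150,90,130,6,'pics/c13.png')
```

```text
0.004 [170.88497895 252.92494333] [173.1107118  191.41973237]
0.036 [182.47112618 185.78640734] [176.35541013 166.87256463]
0.076 [197.83944368  96.73123513] [180.65661136 134.3326188 ]
```

View pics/c12.png

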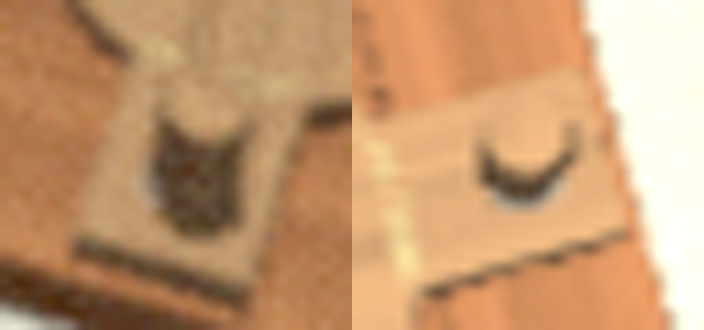

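View pics/c13.png

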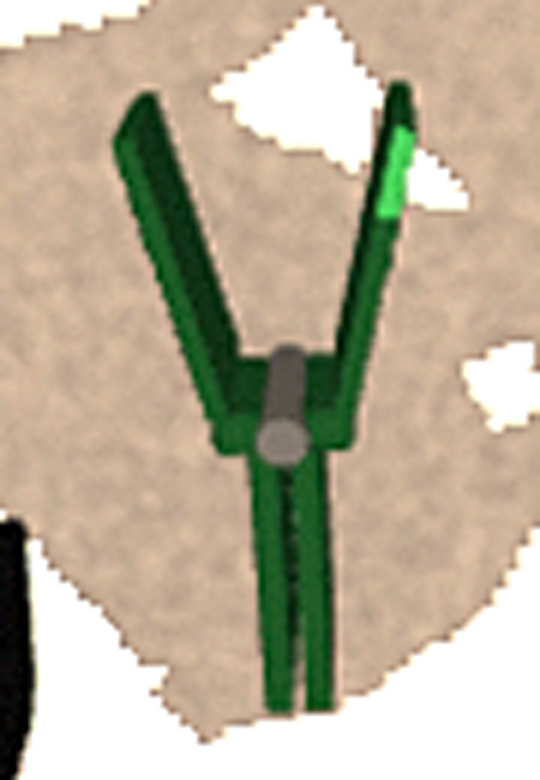

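Run:
```python
from h import *
v=np.load('w6.npy'); st={'ee_pos':v[:3],'tool_rot':v[3:]}; C=cam('wrist',st); Rt=R.from_rotvec(v[3:]).as_matrix(); print(Rt.round(3))
u=lambda x,y:((x+.5)/6-.5+190,(y+.5)/6-.5+150)
P=lambda x,y,z=.034:plane(C,u(x,y),z)
tip=P(300,712); hin=P(283,442); hl=P(118,143,.033); hr=P(411,128,.033); hl2=P(150,93,.001)
print('tip',tip,'hinge',hin,'hL',hl,'hR',hr)
for n,p in dict(tip=tip,hinge=hin,hl=hl,hr=hr).items(): print(n,(Rt.T@(p-v[:3])).round(4))
print('tip-hinge',np.linalg.norm(tip-hin),'ends sep',np.linalg.norm(hl-hr),'ang tip-hinge',np.arctan2(*(tip-hin)[[1,0]]),'ang ends mid',np.arctan2(*(tip-(hl+hr)/2)[[1,0]]), np.linalg.norm(tip-(hl+hr)/2))
```

```text
[[-0.999 -0.053 -0.   ]
 [-0.053  0.999  0.   ]
 [ 0.     0.    -1.   ]]
tip [ 0.53314652 -0.32897928  0.034     ] hinge [ 0.48199055 -0.33388458  0.034     ] hL [ 0.43302991 -0.36136803  0.033     ] hR [ 0.42833371 -0.31618624  0.033     ]
tip [-0.087  -0.0095  0.106 ]
hinge [-0.0357 -0.0117  0.106 ]
hl [ 0.0147 -0.0366  0.1071]
hr [0.017  0.0088 0.1071]
tip-hinge 0.051390613726195786 ends sep 0.04542519393129068 ang tip-hinge 0.09559681980950169 ang ends mid 0.0953318879220266 0.10293694130346148
```

Clip found: hinge (0.482,-0.334), tips 51 mm ahead of it (given: 52), yaw 0.095 rad. Two views also show the pin seated in the tab, about 2 mm off centre. Next I'll align on the handles and descend.

Request:
{"fn": "apply_moves", "kwargs": {
  "rows": [
    [0.22,-0.67,0,-0.3,-0.7],
    [0,0,0.9,0,-0.7],
    [0,0,0.9,0,-0.7],
    [0,0,0.9,0,-0.7],
    [0,0,0,0,-0.7]
  ]
}}

```text
time_s: 13.98
ee_pos: [0.4426, -0.3367, 0.0852]
tool_rot: [0.151, -3.136, -0.003]
contact_force: [0.1, -0.3, -0.0]
grip_width: 0.0727
```

Run:
```python
from h import *
st=env.sense(); im=env.snapshot('wrist'); cv2.imwrite('pics/w7.png',im)
Rt=R.from_rotvec(st['tool_rot']).as_matrix();print(st['ee_pos'],Rt.round(3)[:2,0],st['grip_width'], (Rt.T@(np.array([.4412,-.3378,0])-st['ee_pos'])).round(4))
```

```text
[ 0.4425827  -0.33665748  0.08518811] [-0.995 -0.096] 0.07265236733433311 [ 0.0014 -0.0012  0.0852]
```

View pics/w7.png

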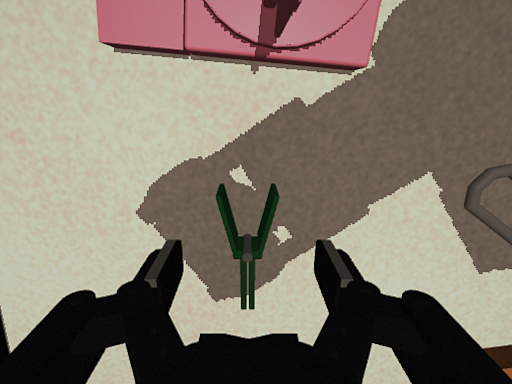

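The clip is upright in the frame and centred between the fingers (hinge 248,257; finger midpoint about 249). Going down and squeezing.

Request:
{"fn": "apply_moves", "kwargs": {
  "rows": [
    [0.03,-0.05,1,0,-0.7],
    [0,0,1,0,-0.7],
    [0,0,1,0,-0.7],
    [0,0,0.8,0,-0.7],
    [0,0,0.1,0,-0.7]
  ]
}}

```text
time_s: 14.65
ee_pos: [0.4424, -0.3382, 0.0078]
tool_rot: [0.149, -3.138, -0.001]
contact_force: [-0.2, 1.1, -0.2]
grip_width: 0.073
```

Request:
{"fn": "apply_moves", "kwargs": {
  "rows": [
    [0,0,0,0,-0.2],
    [0,0,0,0,0.2],
    [0,0,0,0,1],
    [0,0,0,0,1],
    [0,0,0,0,1]
  ],
  "newtons": 30
}}

```text
time_s: 15.28
ee_pos: [0.4428, -0.3389, 0.0095]
tool_rot: [-0.149, 3.137, -0.003]
contact_force: [-1.2, 1.3, 7.8]
grip_width: 0.0201
```

Run:
```python
from h import *
st=env.sense(); im=env.snapshot('wrist'); cv2.imwrite('pics/w8.png',im)
print(st['ee_pos'],st['grip_width'],st['contact_force'])
```

```text
[ 0.44283016 -0.33893186  0.00947419] 0.020127578524608076 [-1.20536253  1.32583718  7.77052921]
```

View pics/w8.png

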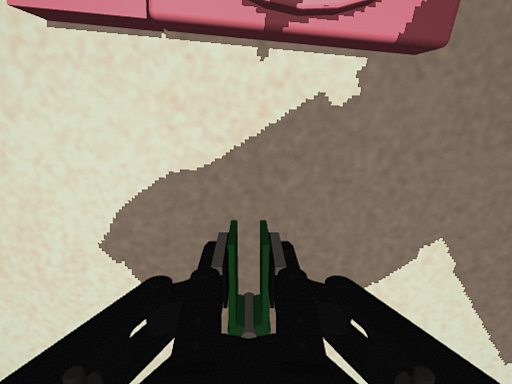

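The handles are squeezed parallel and the jaws are beyond them (grip 20 mm). Lifting.

Request:
{"fn": "apply_moves", "kwargs": {
  "rows": [
    [0,0,-0.3,0,1],
    [0,0,-0.6,0,1],
    [0,0,-0.85,0,1],
    [0,0,-0.85,0,1],
    [0,0,-0.85,0,1]
  ]
}}

```text
time_s: 15.95
ee_pos: [0.4424, -0.3383, 0.0784]
tool_rot: [-0.149, 3.138, -0.001]
contact_force: [0.0, -0.3, -0.6]
grip_width: 0.0199
```

Request:
{"fn": "apply_moves", "kwargs": {
  "rows": [
    [0,0,-0.85,0,1],
    [0,0,0,0,1],
    [0,0,0,0,1]
  ]
}}

```text
time_s: 16.32
ee_pos: [0.4422, -0.3381, 0.0938]
tool_rot: [0.149, -3.138, -0.001]
contact_force: [0.2, 0.3, -0.3]
grip_width: 0.0203
```

Run:
```python
from h import *
st=env.sense(); im=env.snapshot('wrist'); cv2.imwrite('pics/w9.png',im)
s=env.snapshot('scene'); cv2.imwrite('pics/s9.png',s)
t=env.snapshot('top'); cv2.imwrite('pics/t9.png',t)
crop(s,120,230,130,100,6,'pics/c14.png')
print(st['ee_pos'],st['grip_width'],st['contact_force']);print(R.from_rotvec(st['tool_rot']).as_matrix().round(4))
```

```text
[ 0.4422119  -0.33805766  0.09379704] 0.020340652416142458 [ 0.17102452  0.27180367 -0.33855044]
[[-9.955e-01 -9.460e-02 -4.000e-04]
 [-9.460e-02  9.955e-01  5.000e-04]
 [ 4.000e-04  6.000e-04 -1.000e+00]]
```

View pics/w9.png

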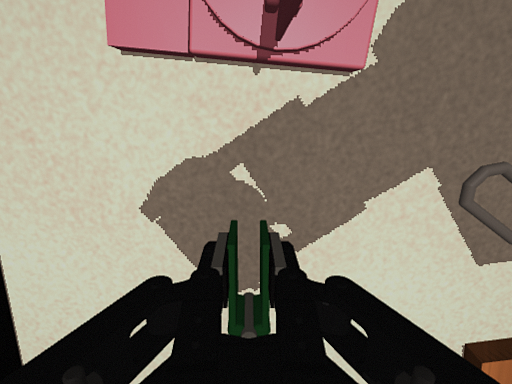

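View pics/c14.png

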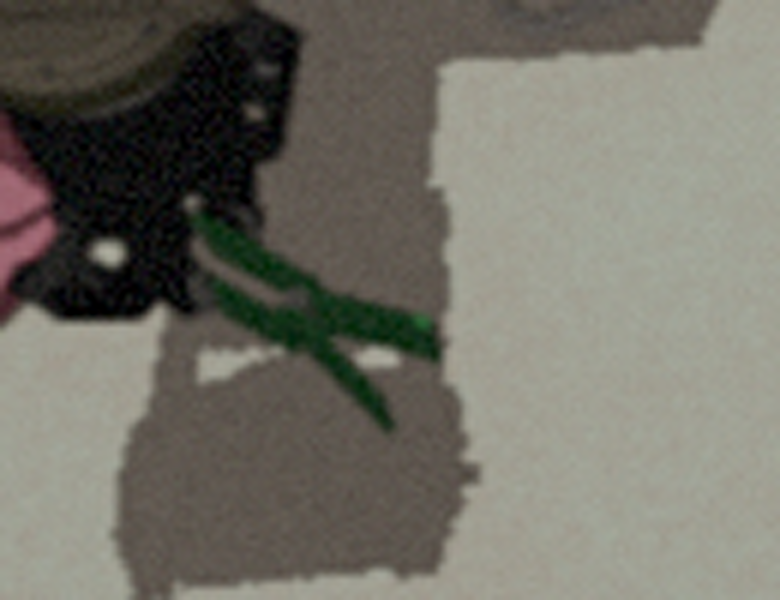

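View pics/t9.png

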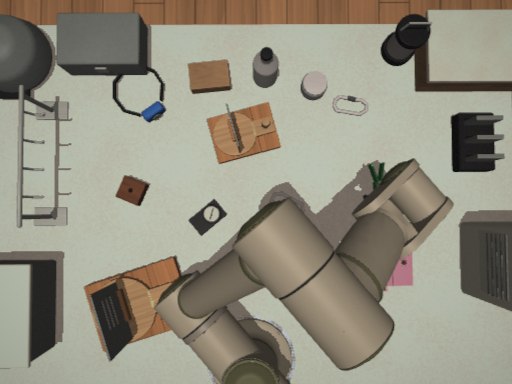

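The clip is held open and level about 84 mm up; the wrist view is unchanged by the lift. Next I'll turn it to the card's yaw and bring it to a point about 60 mm short of the card edge.

Request:
{"fn": "apply_moves", "kwargs": {
  "rows": [
    [0,0,0,-0.6,1],
    [0,0,0,-0.6,1],
    [-0.27,1,0,0,1],
    [-0.27,1,0,0,1],
    [-0.27,1,0,0,1]
  ]
}}

```text
time_s: 17.1
ee_pos: [0.4424, -0.2742, 0.0941]
tool_rot: [0.411, -3.114, -0.001]
contact_force: [0.3, 0.7, -0.0]
grip_width: 0.0203
```

Request:
{"fn": "apply_moves", "kwargs": {
  "rows": [
    [-0.27,1,0,0,1],
    [-0.27,1,0,0,1],
    [-0.27,1,0,0,1],
    [-0.27,1,0,0,1],
    [-0.27,1,0,0,1]
  ]
}}

```text
time_s: 17.73
ee_pos: [0.4426, -0.1713, 0.0941]
tool_rot: [-0.411, 3.115, -0.0]
contact_force: [-0.3, 0.2, -0.2]
grip_width: 0.02
```

Request:
{"fn": "apply_moves", "kwargs": {
  "rows": [
    [-0.27,1,0,0,1],
    [-0.27,1,0,0,1],
    [-0.27,1,0,0,1],
    [-0.27,1,0,0,1],
    [-0.27,1,0,0,1]
  ]
}}

```text
time_s: 18.35
ee_pos: [0.4427, -0.0677, 0.0941]
tool_rot: [-0.411, 3.115, -0.0]
contact_force: [0.1, 0.1, 0.0]
grip_width: 0.0198
```

Request:
{"fn": "apply_moves", "kwargs": {
  "rows": [
    [-0.27,1,0,0,1],
    [-0.27,1,0,0,1],
    [-0.27,1,0,0,1],
    [0,0,0,0,1]
  ]
}}

```text
time_s: 18.85
ee_pos: [0.4426, -0.0055, 0.0941]
tool_rot: [0.414, -3.114, -0.0]
contact_force: [0.5, -0.2, -0.5]
grip_width: 0.0198
```

Run:
```python
from h import *
st=env.sense(); im=env.snapshot('wrist'); cv2.imwrite('pics/w10.png',im); np.save('w10.npy',[*st['ee_pos'],*st['tool_rot']])
print(st['ee_pos'],st['grip_width'],st['contact_force'],st['joint_positions']);print(R.from_rotvec(st['tool_rot']).as_matrix().round(4))
C=cam('wrist',st)
for z in (.036,.118,.166): print(z,proj(C,[.572,.0287,z]))
t=env.snapshot('top'); cv2.imwrite('pics/t10.png',t); s=env.snapshot('scene'); cv2.imwrite('pics/s10.png',s)
crop(t,190,80,110,100,6,'pics/c15.png');
```

```text
[ 0.4425906  -0.00552866  0.09414227] 0.01982560445235682 [ 0.48080529 -0.2410172  -0.52185257] [-2.81176207e-01  3.65234635e-01  1.79288555e+00  5.07909730e-06
  9.83590631e-01 -2.11635324e+00]
[[-9.653e-01 -2.613e-01 -1.000e-04]
 [-2.613e-01  9.653e-01  0.000e+00]
 [ 1.000e-04  1.000e-04 -1.000e+00]]
0.036 [248.07191504 341.42930101]
0.118 [248.0998542  445.79649227]
0.166 [248.13108772 562.46979963]
```

View pics/w10.png

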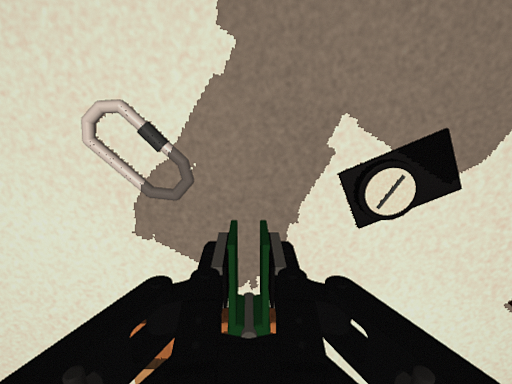

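View pics/c15.png

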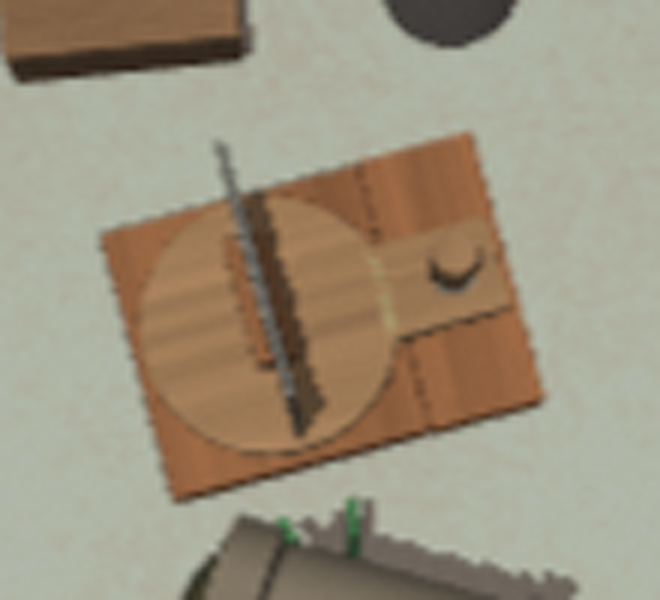

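Run:
```python
from h import *
C=cam('top');u=lambda x,y:((x+.5)/6-.5+190,(y+.5)/6-.5+80)
v=np.load('w10.npy'); Rt=R.from_rotvec(v[3:]).as_matrix(); t=lambda P:(Rt.T@(P-v[:3])).round(4)
L=plane(C,u(285,521),.118);Rr=plane(C,u(354,501),.118); print('tips',L.round(4),Rr.round(4),t(L),t(Rr),np.linalg.norm(L-Rr))
for n,(x,y,z) in dict(nearbot=(299,434,.036),neartop=(289,408,.166),fartop=(220,144,.166)).items():
    P=plane(C,u(x,y),z); print(n,P.round(4),t(P))
W=cam('wrist',{'ee_pos':v[:3],'tool_rot':v[3:]})
print('hinge',t(plane(W,(248.5,330),.118)))
print('card top ends pred',(proj(C,[.572,.0287,.166])-[190,80]+.5)*6,(proj(C,[.678,.0573,.166])-[190,80]+.5)*6)
```

```text
tips [0.5253 0.0328 0.118 ] [0.5338 0.0033 0.118 ] [-0.0899  0.0154 -0.0239] [-0.0903 -0.0153 -0.0239] 0.030689582391625676
nearbot [0.5739 0.0294 0.036 ] [-0.1359 -0.0006  0.0581]
neartop [0.5668 0.0293 0.166 ] [-0.129   0.0012 -0.0719]
fartop [0.6761 0.0574 0.166 ] [-0.2419 -0.0003 -0.0719]
hinge [-0.0386 -0.0004 -0.0239]
card top ends pred [290.87746098 395.81313458] [220.65259208 139.99285643]
```

Run:
```python
from h import *
s=cv2.imread('pics/s10.png'); crop(s,200,150,150,120,5,'pics/c16.png')
```

```text
(no output)
```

View pics/c16.png

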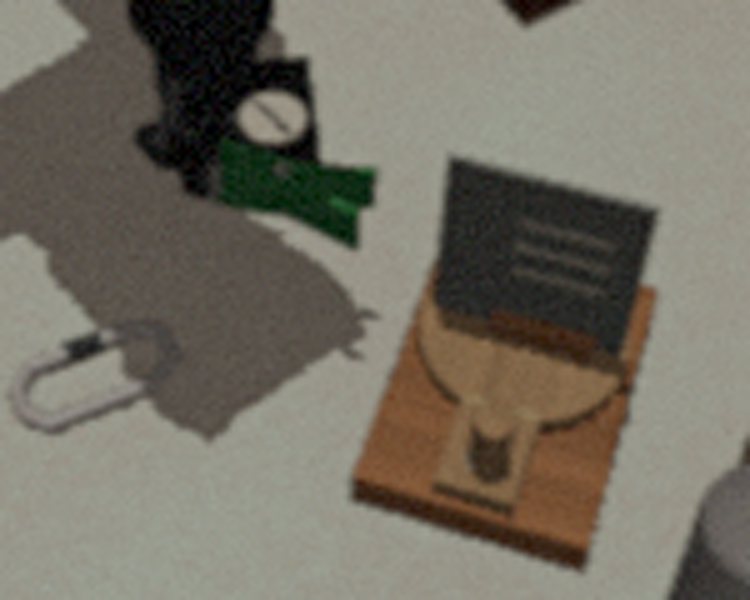

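In the tool frame the jaw tips lie at y=±15 mm, symmetric about the card, and the card edge is at x≈-133 mm, y≈0. The hinge is at x≈-39 mm. Advancing 62 mm puts the edge about 33 mm ahead of the hinge.

Request:
{"fn": "apply_moves", "kwargs": {
  "rows": [
    [-0.6,0,0,0,1],
    [-0.6,0,0,0,1],
    [-0.6,0,0,0,1]
  ]
}}

```text
time_s: 19.38
ee_pos: [0.4788, 0.0025, 0.0941]
tool_rot: [-0.41, 3.114, -0.0]
contact_force: [-0.9, -0.5, -1.3]
grip_width: 0.0202
```

Request:
{"fn": "apply_moves", "kwargs": {
  "rows": [
    [-0.5,0,0,0,1],
    [-0.5,0,0,0,1],
    [-0.3,0,0,0,1],
    [0,0,0,0,1],
    [0,0,0,0,1]
  ]
}}

```text
time_s: 20.0
ee_pos: [0.5025, 0.0092, 0.0941]
tool_rot: [0.411, -3.114, -0.0]
contact_force: [0.7, 0.2, -1.0]
grip_width: 0.0198
```

Run:
```python
from h import *
st=env.sense(); im=env.snapshot('wrist'); cv2.imwrite('pics/w11.png',im); np.save('w11.npy',[*st['ee_pos'],*st['tool_rot']])
print(st['time_s'],st['ee_pos'],st['grip_width'],st['contact_force'],st['ft_torque'],np.abs(st['qd']).max())
t=env.snapshot('top'); cv2.imwrite('pics/t11.png',t); s=env.snapshot('scene'); cv2.imwrite('pics/s11.png',s)
a=cv2.resize(s[160:280,230:350],None,fx=4,fy=4,interpolation=2);b=cv2.resize(t[80:180,195:295],(480,480),interpolation=2)
cv2.imwrite('pics/c17.png',cv2.resize(np.hstack([a,b]),(800,400)))
Rt=R.from_rotvec(st['tool_rot']).as_matrix(); print((Rt.T@(np.array([.572,.0287,.101])-st['ee_pos'])).round(4), 'clip hinge at tool x -.0386')
crop(cv2.convertScaleAbs(im,alpha=1.5),190,200,120,140,5,'pics/c18.png')
```

```text
20.0 [0.50249259 0.00920226 0.09408035] 0.01978864041133007 [ 0.68937506  0.15418601 -0.99044349] [-0.00630342  0.07485783  0.03807689] 0.0026351000258047876
[-0.0722  0.0008 -0.0069] clip hinge at tool x -.0386
```

View pics/c17.png

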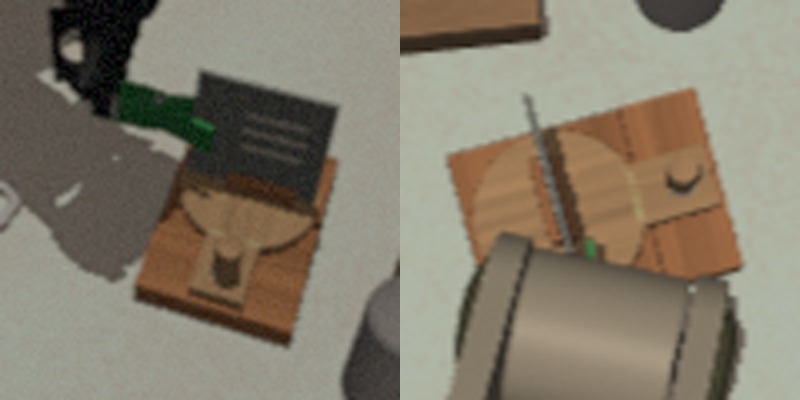

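View pics/c18.png

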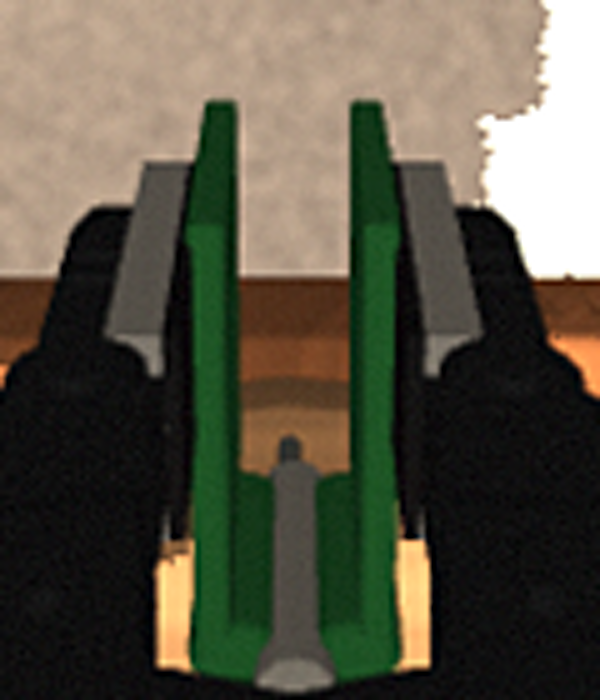

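Run:
```python
from bench import env
print(env.hand_in()); s=env.sense(); print(s['time_s'],s['grip_width'],s['contact_force'])
```

```text
the job is handed in; nothing more can be done
None
the job is handed in; nothing more can be done
```

The job is handed in at about 20 s of the 58 s allowed. The pin is home in the eyelet, and the arm is holding the clip squeezed open around the card's edge. The hand-in gives no verdict, so what follows is from my own checks.

**What I did:** I chose the smaller brown stand, because the pink one was excluded and the other brown one is larger. I carried the pin from the parking block, inserted it and let go. I then squeezed the clip by its handles with a 30 N grip, lifted it, turned it to the card's yaw (0.26 rad) and slid it in from the robot's side.

**Last checks:**
- **Pin:** It met about 5 N at the seating height I expected. The scene and top views show it seated upright, about 2 mm off centre in the hole (limit 6 mm).
- **Clip on the card:** The card's edge is about 34 mm ahead of the hinge, under 1 mm off to the side and about 16 mm above the clip's underside. The clip looks level and in line with the card.
- **Jaws:** The handles are parallel at the stop. The fingers read 20 mm where 22 mm is given, but they also read 21 mm on the 22 mm pin handle. The jaw tips measured symmetric, at ±15 mm.
- **Forces and surroundings:** The wrist read about 1 N, which is noise level, so I saw no sign of pressing on the card. The card and disc look unturned. The things in view look undisturbed by eye, though I did not measure them again.

**One disagreement:** The close wrist views put the eyelet 1–2 mm apart along the tool's x, so I split the difference. That is probably why the pin sits slightly off centre.

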